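# Extend the blue stock rest by one hole

## Robot

A 7-joint arm with a two-finger parallel gripper is mounted at the origin on the work surface. World frame = base frame: x ahead of the robot, y to its left, z up, the work surface at z = 0. Lengths are in m, angles in rad, forces in N, time in s.
With the tool pointing down it reaches from about 0.35 to 0.9 m from the base axis. Payload 8.1 kg.
Tool frame: the origin (TCP) lies between the finger pads; the fingertips stand 17 mm ahead of it and the grasp point (between the pads) lies 2 mm behind it; z points along the fingers, y is the line along which they close (so a half turn about z gives the same grasp; the last joint's range is limited). The gripper opens to 92 mm and grips with 3 to 60 N. Pads are 19 mm wide; open, the fingers measure 130 mm over their backs; the gripper's body (75 mm by 190 mm) begins 47 mm behind the grasp point.
Start: joints at [-1.217, 0.434, 0.025, 1.573, -0.012, 1.134, -0.075], TCP at [0.276, 0.561, 0.244] pointing down, gripper open.
Joint ranges: [-2.62, 2.62], [-0.44, 2.09], [-1.27, 1.32], [0.08, 2.57], [-1.32, 4.46], [0.12, 2], [-2.74, 2.74]. Speed limits (rad/s): [2.22, 2.22, 3.01, 3.01, 3.14, 3.14, 3.14].

## Interface

Orientations are given as a rotation vector (axis times angle).
In Python, from cell import observe, get_image, calibration, sign_off, look_for, regions_of, landmark_of gives the robot as it stands.
- The arm moves only by the tool jog_arm, never from a script. Its argument "plan" is a list of rows, each an object with "offset": the shift along the tool's x, y, z normalised to -1 to 1, where 1 is 0.15 m, a list of three; "twist": the turn, a rotation vector about the tool's x, y, z normalised to -1 to 1, where 1 is 2 pi rad, a list of three; "fingers": the gripper command: -1 is shut, 1 is fully open, values between are in proportion. In form: [{"offset": [x, y, z], "twist": [ax, ay, az], "fingers": fingers}, ...]. A call has 1 to 20 rows; each row is the pose to reach, as a shift and turn from the pose commanded when the call began, along the tool's axes at that moment, turning the shorter way round; what a row does not reach only later rows make up. A row lasts 1/8 s, in which the tool goes at most 62.5 mm and 10.7 degrees, less where a joint would pass 70% of its speed; a pose out of reach is approached as far as the arm can. A call with a number of a shift or a turn outside -1 to 1 is refused whole. A call with a gripper value outside its range is refused whole. The fingers move at their own pace and stop on an object; "newtons" is the grip in N (left out, the last holds). Time passes only in rows, so rows that repeat a pose let the fingers close. It gives the time, the measured TCP pose, the force, the opening and the grip force at its end, in the units of the state.
- observe(): the state, without advancing time (a new reading comes with each control period).
- get_image(name): name is "scene" or "top" or "wrist"; returns the picture (400x640x3 uint8, red, green, blue); there is no depth.
- calibration(name): a dict with "fov_y" (degrees; the focal length in pixels is half the picture's height over the tangent of half this angle, whatever the lens; pixels are square), "cx", "cy" (the principal point, pixels), "position" and "attitude" of the camera in the world. Camera axes: x right, y down, z forward; pixel columns grow to the right and rows downward; lengths in m; the calibration is good to about 2 mm. A picture is of the moment at which its call begins: read the wrist's pose just before it. calibration takes no time and is no camera call; for the wrist camera it gives the pose at the moment of the call.
- sign_off(): hands the job in; it is judged then, once.
Trained networks look in the newest picture that a camera, given by its name, has taken for a name from the list of things; names that differ only in an ending like _2 or _b are one class to them, and where a whole thing is asked for, a point or a joint stands for the part that bears it (a point fixed in the world has none). Each returns a list of dicts, best first, with "conf" (0 to 1); they miss things now and then, are a little off and sometimes report something else, mostly with a low value. They report only what shows in the picture. A call takes as long as a camera call.
- look_for(thing, camera): "box" ([left, top, width, height] as shares, 0 to 1, of the picture: columns of its width, rows of its height, round what is visible of it).
- regions_of(thing, camera): "region" (400x640 bool, what is visible of it) and "box" ([left, top, width, height] as shares, 0 to 1, of the picture: columns of its width, rows of its height, round what is visible of it).
- landmark_of(thing, camera): "at" ([row, column] as shares, 0 to 1, of the picture: columns of its width, rows of its height: a listed point, or the origin of a listed thing).
The state is a dict: "clock": time; "joints": joint angles; "dq": joint speeds; "joint_efforts": joint torques, N m; "position": TCP position; "ee_rot": TCP orientation; "force": force on the tool from outside, world axes, zero at the start; "ft_torque": the same for the moment, N m; "width": opening from 0.0 (shut) to 1.0 (fully open); "gripper_force": force on a finger pad.
Only numpy, scipy, OpenCV 4.12 (cv2) and the standard library are available. Lean on these libraries where they do the work, as an engineer would, in place of code of your own. Each camera call takes 0.05 s, during which the arm holds its last target. There are 200 camera calls.

## Task

Extend the stock rest with the blue button by one hole for the longer bar: press its button down, slide the button and tube outward towards the V-shaped head, and let the button pop fully up in the next (middle) hole. Leave the rest with the yellow button at its setting, and let go at the end.

Things in the scene. Friction and masses are not known exactly. Their poses are not given: they have to be found in the camera images.
- blue_cap (a point): Top centre of the blue cap of the detent button: upright round cap, 30 mm diameter, 28 mm tall, on a thin steel stem; when up its top is 108 mm above the bench, its underside 22 mm above the grey tube's top. Pinch its sides or press its top. Below it a steel ball sits in a hole of the tube. It slides with the inner tube. x axis: level, outward along the tube, to the V head; z: up.
- blue_tube (a joint): Slide of the inner tube and button outward, m: 0 first hole (start), 0.05 next (middle) hole, 0.10 last; 1.5 mm play; about 1 N once the button is pressed. The outer tube is bolted to the bench: grey, 240 mm long, 46 wide, top 58 mm above the bench, three 25 mm holes 50 mm apart joined by a slot. The inner tube's blue V head, 68 mm wide, top 100 mm above the bench, is 240 mm ahead of the button.
- blue_button (a joint): How far the blue button is pressed down, m: 0 fully up, stop at 0.020. Spring: 5 N at the start of the travel, 9 N at the end. Pressed 0.014 or more it passes under the tube's top between holes; let go between holes it stays down at about 0.014; let go within about 6 mm of a hole's centre, its ball draws the tube in and it pops up.
- yellow_tube (a joint): The same slide on the second stock rest, alike in all but its yellow cap and yellow V head, m: 0 = first hole (start), grows outward. It is to stay there.

How it is judged:
By the outcome, as a careful person would: the job done as asked, in the order asked, and still so for the second after the job is handed in, with the robot touching nothing.
It also fails if it takes over 32 s, if anything falls off the work surface, if the arm or the gripper's body presses on something with over 40 N, if the wrist force passes 120 N, or if a joint passes its speed limit or range.

## Working session

There is one attempt and no reset: what is moved stays moved. The work goes in short steps, Python scripts to look and compute and a tool call to move; the robot and the scene stay as the last step left them, time stands still between calls to the robot, and variables do not carry over. Pictures are saved under pics/ and viewed, at most 10 in all, crops included, and the job is handed in when it is done.

Besides the shell and the picture viewer there is one more tool, called after "Emit:" as a command line: name --argument value ..., lists and objects as JSON in quotes. jog_arm: Moves the arm, as the interface text tells. Scaled input: -1 to 1 covers 0.15 m each way for a shift and 2 pi rad each way for a turn. Its arguments: {"type":"object","properties":{"plan":{"type":"array","items":{"type":"object","properties":{"offset":{"type":"array","items":{"type":"number","minimum":-1,"maximum":1}},"twist":{"type":"array","items":{"type":"number","minimum":-1,"maximum":1}},"fingers":{"type":"number"}}}},"newtons":{"type":"number"}},"required":["plan"]}

```bash
mkdir -p pics
python3 - <<'E'
from cell import *
import cv2,numpy as np
print(observe())
for c in ["scene","top"]:
    im=get_image(c); cv2.imwrite(f"pics/{c}0.png",im[:,:,::-1]); print(c,calibration(c))
    print([(l['at'],l['conf']) for l in landmark_of("blue_cap",c)])
    print([(l['box'],l['conf']) for l in look_for("blue_cap",c)])
    print([(l['box'],l['conf']) for l in look_for("blue_tube",c)])
E
```

```text
{'clock': 0.0, 'joints': array([-1.21658462,  0.43520848,  0.02496157,  1.57412893, -0.0116228 ,
        1.13398304, -0.07507046]), 'dq': array([-0.00150788, -0.00145793,  0.00034868,  0.00042694,  0.00081515,
        0.00052569, -0.00137089]), 'joint_efforts': array([-4.06619874e-04, -6.67862964e+01,  9.84743088e-01, -3.14464974e+01,
       -6.06424268e-02,  4.27501439e-02,  1.75663872e-04]), 'position': array([0.27549877, 0.56044875, 0.24294151]), 'ee_rot': array([-7.11341264e-01, -3.05974971e+00,  2.45660637e-03]), 'force': array([-1.13804244,  0.39905732,  1.15610629]), 'ft_torque': array([ 0.07306746,  0.00933226, -0.03110131]), 'gripper_force': 0.0, 'width': 0.9997286982794314}
scene {'fov_y': 42.46809168770235, 'cx': 318.8409904376117, 'cy': 196.54381777556367, 'position': array([ 0.88624726, -0.50331154,  0.95215826]), 'attitude': array([-2.42078772, -0.83086291,  0.24683075])}
[([0.6522, 0.3789], 0.72)]
[([0.3692, 0.6405, 0.0248, 0.0573], 0.65)]
[([0.3627, 0.635, 0.2322, 0.1822], 0.82)]
top {'fov_y': 56.08352873344099, 'cx': 319.6756884873106, 'cy': 199.51111037936997, 'position': array([0.41379114, 0.00075354, 0.7488351 ]), 'attitude': array([-2.14354102,  2.11945472, -0.23018084])}
[([0.555, 0.702], 0.63)]
[([0.3233, 0.2045, 0.0953, 0.373], 0.74), ([0.6792, 0.5245, 0.0317, 0.0405], 0.6)]
[([0.5892, 0.215, 0.1294, 0.3658], 0.82)]
```

View pics/scene0.png

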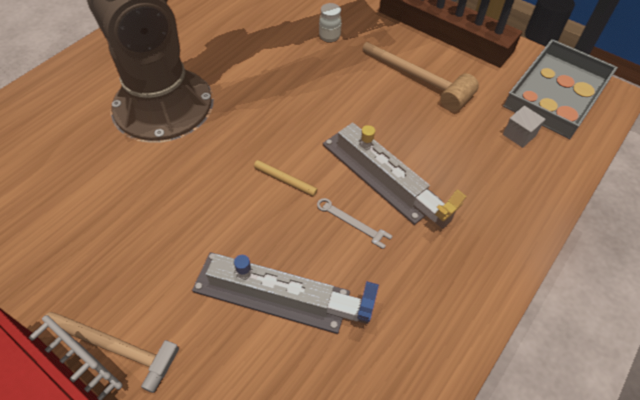

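View pics/top0.png

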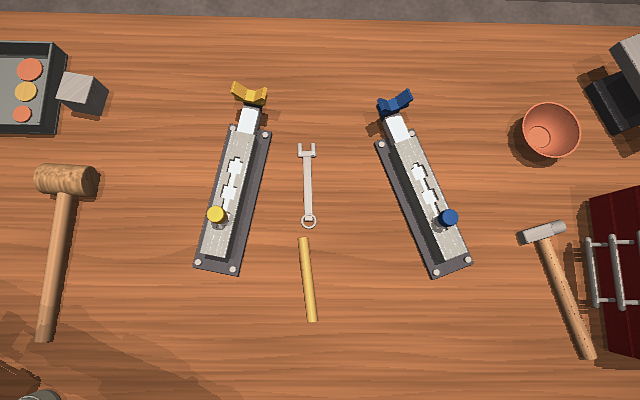

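The scene view shows the blue rest at lower centre, with its cap at about (243,264) and its V head at (369,302). In the top view the blue cap is at (449,217) and the V head at (395,104). The yellow rest is off to the left, at (216,214).

```bash
cat > h.py <<'E'
from cell import *
import cv2,numpy as np
from scipy.spatial.transform import Rotation as R
def ray(c,u,v):
    k=calibration(c); f=200/np.tan(np.radians(k['fov_y']/2))
    d=R.from_rotvec(k['attitude']).apply([(u-k['cx'])/f,(v-k['cy'])/f,1]); return k['position'],d
def onz(c,u,v,z):
    p,d=ray(c,u,v); return p+d*(z-p[2])/d[2]
def proj(c,P):
    k=calibration(c); f=200/np.tan(np.radians(k['fov_y']/2))
    q=R.from_rotvec(k['attitude']).inv().apply(np.array(P)-k['position']); return q[0]/q[2]*f+k['cx'],q[1]/q[2]*f+k['cy']
def blobs(c,im):
    h=cv2.cvtColor(im,cv2.COLOR_RGB2HSV); m=cv2.inRange(h,(100,130,40),(125,255,255))
    n,l,s,ce=cv2.connectedComponentsWithStats(m)
    return [(s[i].tolist(),ce[i].round(1).tolist()) for i in range(1,n) if s[i,4]>60],m
E
python3 - <<'E'
from h import *
ims=[]
for c in ["scene","top"]:
    im=get_image(c); b,m=blobs(c,im); print(c,b)
    l=landmark_of("blue_cap",c)[0]['at']; print(onz(c,l[1]*640,l[0]*400,.108))
    for s,ce in b: print(ce,onz(c,*ce,.108),onz(c,*ce,.094),onz(c,*ce,.085))
    x,y=(243,264) if c=="scene" else (449,217)
    ims.append(cv2.resize(im[y-25:y+25,x-25:x+25,::-1],(400,400),interpolation=cv2.INTER_CUBIC))
cv2.imwrite("pics/z.png",np.hstack(ims))
E
```

```text
scene [([569, 0, 29, 25, 452], [582.7, 10.1]), ([595, 0, 45, 64, 1912], [622.9, 31.1])]
[ 0.51671207 -0.24744233  0.108     ]
[582.7, 10.1] [0.72211437 0.86768382 0.108     ] [0.7193923  0.89042119 0.094     ] [0.7176424  0.90503806 0.085     ]
[622.9, 31.1] [0.83699523 0.84766185 0.108     ] [0.8361784  0.87006716 0.094     ] [0.8356533  0.88447057 0.085     ]
top [([377, 89, 36, 27, 482], [394.3, 102.6]), ([438, 209, 20, 18, 252], [447.9, 217.4])]
[ 0.50423963 -0.23708396  0.108     ]
[394.3, 102.6] [ 0.72162994 -0.14976571  0.108     ] [ 0.72835514 -0.15305403  0.094     ] [ 0.73267848 -0.15516794  0.085     ]
[447.9, 217.4] [ 0.50949551 -0.23720627  0.108     ] [ 0.51158631 -0.24240486  0.094     ] [ 0.5129304 -0.2457468  0.085    ]
```

View pics/z.png

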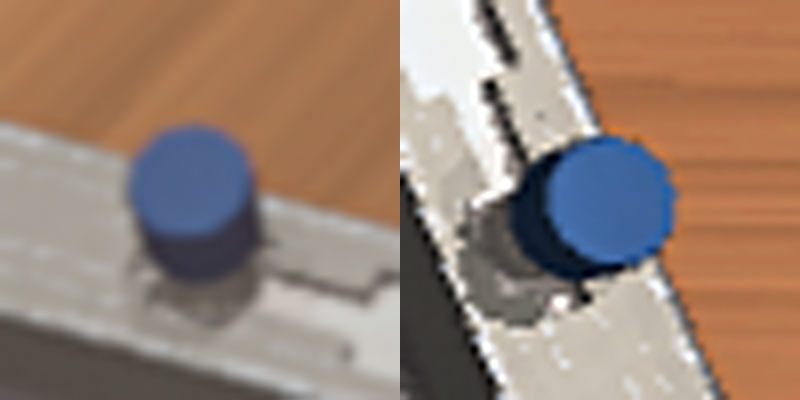

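The zoom shows the cap's top face centred at about (242,261) in the scene view and (450,217) in the top view. The outer tube's edges are clearly visible as well.

Run:
```python
from h import *
print(onz("scene",242,261,.108),onz("top",450,216.7,.108))
im=get_image("top")
r=regions_of("blue_tube","top")
for q in r[:1]:
    m=q['region'].astype(np.uint8); print(q['conf'],m.sum())
x,y,w,h=365,75,130,215
cv2.imwrite("pics/t.png",cv2.resize(im[y:y+h,x:x+w,::-1],None,fx=2.75,fy=2.75,interpolation=cv2.INTER_CUBIC))
```

```text
[ 0.5141537  -0.24118215  0.108     ] [ 0.51077098 -0.24095957  0.108     ]
0.59 2138
```

View pics/t.png

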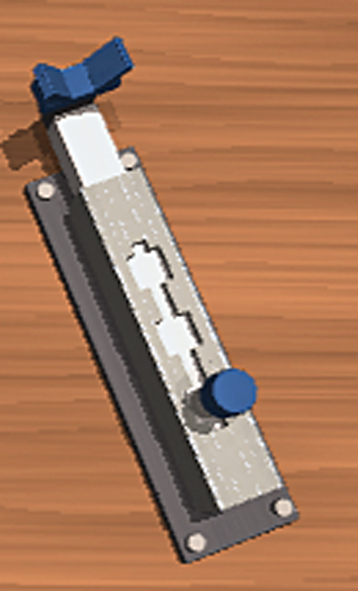

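The crop shows the tube, its two empty holes at about (148,265) and (178,333), and the plate's screws. I'll use these to get the axis direction and the move into tool axes.

```bash
cat >> h.py <<'E'
def rel(P,yaw):
    "row numbers for TCP at P, pointing down, tool y at heading yaw"
    s=observe(); R0=R.from_rotvec(s['ee_rot'])
    best=None
    for a in (yaw,yaw+np.pi):
        y=np.array([np.cos(a),np.sin(a),0]); z=np.array([0,0,-1]); T=R.from_matrix(np.c_[np.cross(y,z),y,z])
        t=(R0.inv()*T).as_rotvec()
        if best is None or np.linalg.norm(t)<np.linalg.norm(best): best=t
    return R0.inv().apply(np.array(P)-s['position'])/.15, best/(2*np.pi)
E
python3 - <<'E'
from h import *
def P(a,z): return onz("top",a[0]/2.75+364.8,a[1]/2.75+74.8,z)
for a,b,z in [((133,150),(283,487),.058),((80,188),(218,510),.058),((46,190),(197,541),.012),((128,160),(284,507),.012),((178,333),(148,265),.05)]:
    A,B=P(a,z),P(b,z); d=A-B; print(A,B,np.linalg.norm(d),np.degrees(np.arctan2(d[1],d[0])))
c=np.array([.5125,-.241]); 
yaw=np.radians(24); print(rel([*c,.20],yaw+np.pi/2),rel([*c,.20],yaw))
E
```

```text
[ 0.69023298 -0.1970106   0.058     ] [ 0.45321096 -0.28897633  0.058     ] 0.2542383419434951 21.206502529679845
[ 0.66116237 -0.15825667  0.058     ] [ 0.43755143 -0.24421088  0.058     ] 0.23956204881876456 21.0263509212335
[ 0.67560064 -0.14310174  0.012     ] [ 0.41734911 -0.24438171  0.012     ] 0.2774013105906519 21.413903860497722
[ 0.70055368 -0.20605427  0.012     ] [ 0.44170443 -0.30804383  0.012     ] 0.27821718538589857 21.50500519144321
[ 0.55929744 -0.22561701  0.05      ] [ 0.6079289 -0.2066225  0.05     ] 0.052209285642934956 -158.66534994877975
(array([-3.77531328, -4.10127647,  0.29140512]), array([ 8.62580462e-06,  2.93899099e-06, -1.39388199e-01])) (array([-3.77531328, -4.10127647,  0.29140512]), array([ 8.08033266e-06, -3.97338158e-06,  1.10611801e-01]))
```

Emit:
jog_arm --plan '[{"offset": [-0.15,-0.16,0],"twist": [0,0,0],"fingers": 1},{"offset": [-0.3,-0.33,0],"twist": [0,0,0],"fingers": 1},{"offset": [-0.5,-0.54,0],"twist": [0,0,0],"fingers": 1},{"offset": [-0.7,-0.76,0],"twist": [0,0,0],"fingers": 1},{"offset": [-0.9,-0.98,0],"twist": [0,0,0],"fingers": 1}]'

```text
clock: 1.32
position: [0.3324, 0.3681, 0.2439]
ee_rot: [0.711, 3.06, 0.001]
force: [1.2, 0.0, 0.9]
width: 1.0
gripper_force: 0.0
```

Emit:
jog_arm --plan '[{"offset": [-0.2,-0.22,0],"twist": [0,0,0],"fingers": 1},{"offset": [-0.4,-0.43,0],"twist": [0,0,0],"fingers": 1},{"offset": [-0.6,-0.65,0],"twist": [0,0,0],"fingers": 1},{"offset": [-0.8,-0.87,0],"twist": [0,0,0],"fingers": 1},{"offset": [-0.9,-0.98,0],"twist": [0,0,0],"fingers": 1}]'

```text
clock: 1.95
position: [0.3888, 0.1756, 0.244]
ee_rot: [0.716, 3.059, 0.0]
force: [0.3, -0.5, 0.9]
width: 0.997
gripper_force: 0.0
```

Emit:
jog_arm --plan '[{"offset": [-0.2,-0.22,0],"twist": [0,0,0],"fingers": 1},{"offset": [-0.4,-0.43,0],"twist": [0,0,0],"fingers": 1},{"offset": [-0.6,-0.65,0],"twist": [0,0,0],"fingers": 1},{"offset": [-0.8,-0.87,0],"twist": [0,0,0],"fingers": 1},{"offset": [-0.9,-0.98,0],"twist": [0,0,0],"fingers": 1}]'

```text
clock: 2.58
position: [0.445, -0.016, 0.2441]
ee_rot: [0.715, 3.058, -0.0]
force: [-0.2, 1.1, 0.3]
width: 0.998
gripper_force: 0.0
```

Emit:
jog_arm --plan '[{"offset": [-0.2,-0.22,0],"twist": [0,0,-0.02],"fingers": 1},{"offset": [-0.4,-0.43,0],"twist": [0,0,-0.04],"fingers": 1},{"offset": [-0.6,-0.65,0],"twist": [0,0,-0.06],"fingers": 1},{"offset": [-0.8,-0.87,0],"twist": [0,0,-0.09],"fingers": 1},{"offset": [-0.9,-0.98,0],"twist": [0,0,-0.11],"fingers": 1},{"offset": [-0.9,-0.98,0],"twist": [0,0,-0.132],"fingers": 1},{"offset": [-0.9,-0.98,0],"twist": [0,0,-0.132],"fingers": 1}]'

```text
clock: 3.45
position: [0.5009, -0.2053, 0.2437]
ee_rot: [-0.579, 3.087, 0.0]
force: [0.5, -0.4, 0.1]
width: 0.997
gripper_force: 0.0
```

Run:
```python
from h import *
s=observe(); print(s['clock'],s['position'],s['joints'],s['force'])
print(rel([.5125,-.241,.20],np.radians(111.3)))
im=get_image("wrist"); cv2.imwrite("pics/w.png",im[:,:,::-1]); print(calibration("wrist"))
b,m=blobs("wrist",im); print(b); print([(l['at'],l['conf']) for l in landmark_of("blue_cap","wrist")])
print(proj("wrist",[.5125,-.241,.108]))
```

```text
3.45 [ 0.50087839 -0.20527798  0.24374026] [ 0.0045464   0.3029281   0.37078258  1.80108785 -0.1244923   1.06027451
  2.36276191] [ 0.48281125 -0.39622217  0.10167068]
(array([ 0.01421051, -0.25006999,  0.29156692]), array([ 2.00786729e-05,  3.62355567e-05, -1.13276227e-04]))
{'fov_y': 68.74847692619524, 'cx': 320.14476482764354, 'cy': 198.10650663269408, 'position': array([ 0.42880351, -0.23278924,  0.38633959]), 'attitude': array([1.67126107, 2.43801191, 0.35508709])}
[]
[([0.48, 0.4434], 0.56)]
(np.float64(281.8952986115897), np.float64(190.24978932819934))
```

View pics/w.png

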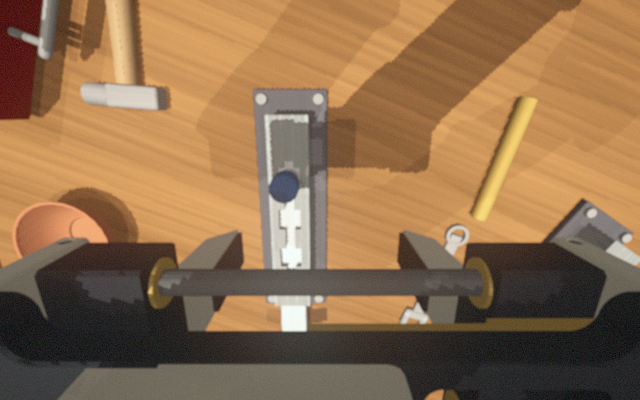

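The wrist view shows the cap at about (284,187), against a predicted (282,190), so the position agrees to within 3 mm. The tube runs vertically in this view, so the yaw is right. Descending and pinching.

Emit:
jog_arm --plan '[{"offset": [0.02,-0.12,0.1],"twist": [0,0,0],"fingers": 1},{"offset": [0.022,-0.25,0.3],"twist": [0,0,0],"fingers": 1},{"offset": [0.022,-0.25,0.5],"twist": [0,0,0],"fingers": 1},{"offset": [0.022,-0.25,0.7],"twist": [0,0,0],"fingers": 1},{"offset": [0.022,-0.25,0.85],"twist": [0,0,0],"fingers": 1},{"offset": [0.022,-0.25,0.95],"twist": [0,0,0],"fingers": 1},{"offset": [0.022,-0.25,0.958],"twist": [0,0,0],"fingers": 0.2},{"offset": [0.022,-0.25,0.958],"twist": [0,0,0],"fingers": -0.1}]' --newtons 30

```text
clock: 4.55
position: [0.512, -0.2412, 0.1007]
ee_rot: [-0.581, 3.086, -0.001]
force: [0.6, -0.2, -0.5]
width: 0.832
gripper_force: 0.0
```

Run:
```python
from h import *
s=observe(); print(s['clock'],s['position'],s['width'],s['force'])
a=[]
for c in ("wrist","top"):
    im=get_image(c); print([(l['at'],l['conf']) for l in landmark_of("blue_cap",c)])
    a.append(im if c=="wrist" else im[100:300,290:610])
cv2.imwrite("pics/w2.png",cv2.resize(a[0],(480,300))[:,:,::-1]); cv2.imwrite("pics/w2.png",np.vstack([cv2.resize(q,(480,300))[:,:,::-1] for q in a]))
```

```text
4.55 [ 0.5119856  -0.24123235  0.1007317 ] 0.8318632726311044 [ 0.62737381 -0.2007398  -0.50757089]
[([0.6693, 0.5017], 0.74)]
[([0.545, 0.7048], 0.49)]
```

View pics/w2.png

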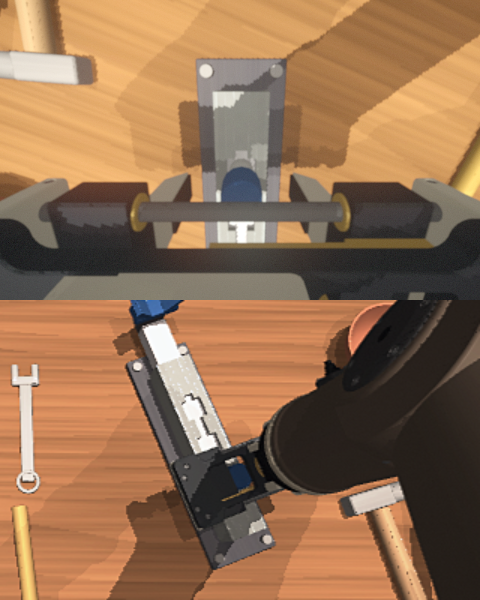

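The cap sits midway between the pads, at (240,185) in the wrist half of the picture. Closing now.

Emit:
jog_arm --plan '[{"offset": [0,0,0],"twist": [0,0,0],"fingers": -0.3},{"offset": [0,0,0],"twist": [0,0,0],"fingers": -0.6},{"offset": [0,0,0],"twist": [0,0,0],"fingers": -1},{"offset": [0,0,0],"twist": [0,0,0],"fingers": -1},{"offset": [0,0,0],"twist": [0,0,0],"fingers": -1},{"offset": [0,0,0],"twist": [0,0,0],"fingers": -1}]' --newtons 35

```text
clock: 5.5
position: [0.5114, -0.2408, 0.1]
ee_rot: [0.582, -3.087, -0.001]
force: [-1.7, 1.8, 3.5]
width: 0.319
gripper_force: 35.0
```

Emit:
jog_arm --plan '[{"offset": [0,0,0.03],"twist": [0,0,0],"fingers": -1},{"offset": [0,0,0.06],"twist": [0,0,0],"fingers": -1},{"offset": [0,0,0.09],"twist": [0,0,0],"fingers": -1},{"offset": [0,0,0.118],"twist": [0,0,0],"fingers": -1},{"offset": [0,0,0.118],"twist": [0,0,0],"fingers": -1},{"offset": [0,0,0.118],"twist": [0,0,0],"fingers": -1}]'

```text
clock: 6.25
position: [0.5115, -0.2408, 0.0823]
ee_rot: [-0.582, 3.087, 0.001]
force: [-0.9, 4.7, 7.4]
width: 0.32
gripper_force: 35.0
```

Emit:
jog_arm --plan '[{"offset": [-0.03,0,0],"twist": [0,0,0],"fingers": -1},{"offset": [-0.06,0,0],"twist": [0,0,0],"fingers": -1},{"offset": [-0.09,0,0],"twist": [0,0,0],"fingers": -1}]'

```text
clock: 6.62
position: [0.5241, -0.2359, 0.0823]
ee_rot: [0.582, -3.087, -0.001]
force: [-2.3, 4.1, 7.7]
width: 0.318
gripper_force: 35.0
```

Emit:
jog_arm --plan '[{"offset": [-0.05,0,0],"twist": [0,0,0],"fingers": -1},{"offset": [-0.1,0,0],"twist": [0,0,0],"fingers": -1},{"offset": [-0.15,0,0],"twist": [0,0,0],"fingers": -1},{"offset": [-0.2,0,0],"twist": [0,0,0],"fingers": -1},{"offset": [-0.243,0,0],"twist": [0,0,0],"fingers": -1},{"offset": [-0.243,0,0],"twist": [0,0,0],"fingers": -1},{"offset": [-0.243,0,0],"twist": [0,0,0],"fingers": -1}]'

```text
clock: 7.5
position: [0.5589, -0.2223, 0.0826]
ee_rot: [-0.583, 3.086, 0.0]
force: [-1.1, 4.4, 7.2]
width: 0.317
gripper_force: 35.0
```

Emit:
jog_arm --plan '[{"offset": [0,0,-0.03],"twist": [0,0,0],"fingers": -1},{"offset": [0,0,-0.06],"twist": [0,0,0],"fingers": -1},{"offset": [0,0,-0.09],"twist": [0,0,0],"fingers": -1},{"offset": [0,0,-0.09],"twist": [0,0,0],"fingers": -1}]'

```text
clock: 8.0
position: [0.5587, -0.2224, 0.0961]
ee_rot: [-0.582, 3.086, 0.0]
force: [-1.3, 4.1, 4.6]
width: 0.319
gripper_force: 35.0
```

Emit:
jog_arm --plan '[{"offset": [0,0,-0.09],"twist": [0,0,0],"fingers": 0},{"offset": [0,0,-0.09],"twist": [0,0,0],"fingers": 0.6},{"offset": [0,0,-0.09],"twist": [0,0,0],"fingers": 1},{"offset": [0,0,-0.09],"twist": [0,0,0],"fingers": 1},{"offset": [0,0,-0.09],"twist": [0,0,0],"fingers": 1}]'

```text
clock: 8.62
position: [0.5579, -0.2229, 0.1091]
ee_rot: [0.582, -3.087, -0.0]
force: [-0.6, -0.7, -0.2]
width: 0.812
gripper_force: 0.0
```

Emit:
jog_arm --plan '[{"offset": [0,0,-0.15],"twist": [0,0,0],"fingers": 1},{"offset": [0,0,-0.35],"twist": [0,0,0],"fingers": 1},{"offset": [0,0,-0.6],"twist": [0,0,0],"fingers": 1},{"offset": [0,0,-0.9],"twist": [0,0,0],"fingers": 1},{"offset": [0.1,0.3,-0.9],"twist": [0,0,0],"fingers": 1},{"offset": [0.2,0.6,-0.9],"twist": [0,0,0],"fingers": 1},{"offset": [0.3,0.95,-0.9],"twist": [0,0,0],"fingers": 1},{"offset": [0.3,0.95,-0.9],"twist": [0,0,0],"fingers": 1},{"offset": [0.3,0.95,-0.9],"twist": [0,0,0],"fingers": 1}]'

```text
clock: 9.75
position: [0.4646, -0.1069, 0.2446]
ee_rot: [-0.582, 3.086, -0.001]
force: [0.5, -0.7, -0.2]
width: 1.002
gripper_force: 0.0
```

Run:
```python
from h import *
s=observe(); print(s['clock'],s['position'],s['width'],s['force'])
d=np.array([.932,.363])
a=[]
for c in ("scene","top"):
    im=get_image(c); L=landmark_of("blue_cap",c); print([(l['at'],l['conf']) for l in L])
    for z in(.108,.094): 
        for l in L[:1]: print(z,onz(c,l['at'][1]*640,l['at'][0]*400,z))
    P=[.5115+.05*d[0],-.2415+.05*d[1]]; print('expect up',proj(c,[*P,.108]),'down',proj(c,[*P,.094]))
    u,v=proj(c,[*P,.108]); u=int(u);v=int(v); print(u,v)
    a.append(cv2.resize(im[v-60:v+60,u-60:u+60,::-1],(400,400),interpolation=cv2.INTER_CUBIC))
cv2.imwrite("pics/e.png",np.hstack(a))
```

```text
9.75 [ 0.46464431 -0.1068505   0.24463978] 1.0023168804811264 [ 0.48128271 -0.69674986 -0.18483364]
[([0.6735, 0.4189], 0.76)]
0.108 [ 0.56288323 -0.22468613  0.108     ]
0.094 [ 0.55752038 -0.22006525  0.094     ]
expect up (np.float64(266.58436305844737), np.float64(267.4081277111447)) down (np.float64(267.1612229644384), np.float64(270.850473329805))
266 267
[]
expect up (np.float64(438.5506397310539), np.float64(189.96864344279822)) down (np.float64(435.93864070963133), np.float64(191.64289892644354))
438 189
```

View pics/e.png

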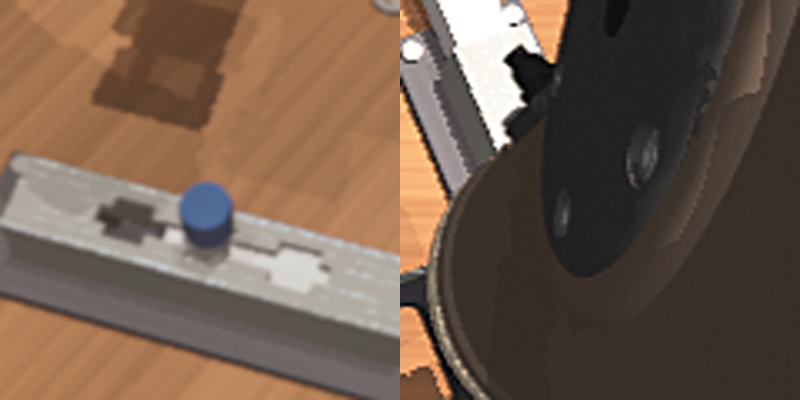

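The scene half shows the cap standing over the middle hole, with the old first hole empty and dark. The arm hides the top view, so I'll clear it and check that the button is fully up.

Emit:
jog_arm --plan '[{"offset": [0,0.3,0],"twist": [0,0,0],"fingers": 1},{"offset": [0,0.6,0],"twist": [0,0,0],"fingers": 1},{"offset": [0,0.9,0],"twist": [0,0,0],"fingers": 1},{"offset": [0,1,-0.2],"twist": [0,0,0],"fingers": 1}]'

```text
clock: 10.45
position: [0.4079, 0.0347, 0.2731]
ee_rot: [0.584, -3.082, 0.0]
force: [0.3, -0.4, 1.0]
width: 1.001
gripper_force: 0.0
```

Emit:
jog_arm --plan '[{"offset": [0,0.3,0],"twist": [0,0,0],"fingers": 1},{"offset": [0,0.6,0],"twist": [0,0,0],"fingers": 1},{"offset": [0,0.9,0],"twist": [0,0,0],"fingers": 1},{"offset": [0,1,0],"twist": [0,0,0],"fingers": 1},{"offset": [0,1,0],"twist": [0,0,0],"fingers": 1}]'

```text
clock: 11.08
position: [0.3553, 0.1734, 0.2742]
ee_rot: [0.584, -3.087, 0.0]
force: [1.0, 0.4, 0.6]
width: 0.997
gripper_force: 0.0
```

Run:
```python
from h import *
from scipy.optimize import least_squares
def tops(f,im):
    h=cv2.cvtColor(im,cv2.COLOR_RGB2HSV); return h
print(observe()['clock'])
pts={}
for k in (0,1):
  a=[]
  for c,(x,y) in zip(("scene","top"),[((242,261),(450,217)),((268,269),(438,190))][k]):
    im=cv2.imread(f"pics/{c}0.png")[:,:,::-1] if k==0 else get_image(c)
    if k: cv2.imwrite(f"pics/{c}1.png",im[:,:,::-1])
    w=im[y-20:y+20,x-20:x+20].astype(int); m=(w[:,:,2]>w[:,:,0]+35)
    V=w[:,:,2]; m2=m&(V>np.percentile(V[m],90)*.85)
    r,q=np.nonzero(m2); r1,q1=np.nonzero(m)
    pts[c,k]=(q.mean()+x-20,r.mean()+y-20); print(c,k,pts[c,k],m2.sum(),'full',q1.mean()+x-20,r1.mean()+y-20,m.sum())
  f=lambda P:np.r_[np.subtract(proj("scene",P),pts["scene",k]),np.subtract(proj("top",P),pts["top",k])]
  s=least_squares(f,[.53,-.23,.1]); print(s.x,s.fun)
a=[]
for c,(u,v) in (("scene",(268,269)),("top",(438,190))):
    im=cv2.imread(f"pics/{c}1.png"); a.append(cv2.resize(im[v-40:v+40,u-40:u+40],(400,400),interpolation=cv2.INTER_CUBIC))
cv2.imwrite("pics/e2.png",np.hstack(a))
```

```text
11.075
scene 0 (np.float64(241.19310344827585), np.float64(261.3034482758621)) 145 full 241.3290322580645 261.6322580645161 155
top 0 (np.float64(449.96685082872926), np.float64(216.64088397790056)) 181 full 449.5314009661836 216.69565217391303 207
[ 0.5116515  -0.24184065  0.10484991] [-0.24817475 -0.0083137  -0.15434339 -0.17192289]
scene 1 (np.float64(267.0469798657718), np.float64(268.3557046979866)) 149 full 267.141975308642 268.77777777777777 162
top 1 (np.float64(438.0730337078652), np.float64(190.15168539325842)) 178 full 437.73267326732673 190.3861386138614 202
[ 0.55862537 -0.22340996  0.10491284] [-0.1375651   0.00273704 -0.08918577 -0.09741254]
```

View pics/e2.png

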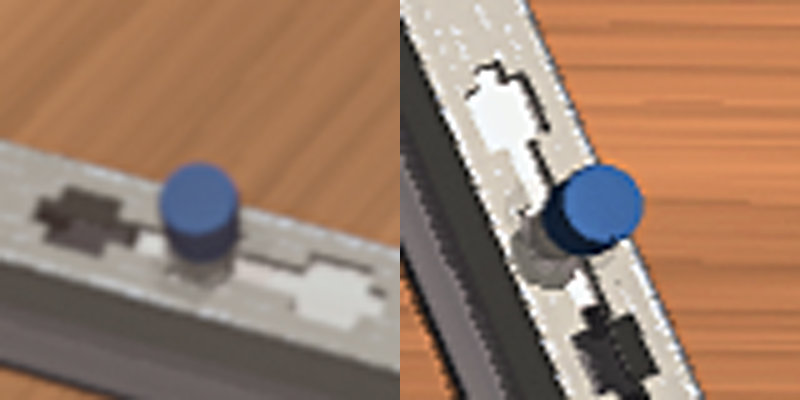

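View pics/top1.png

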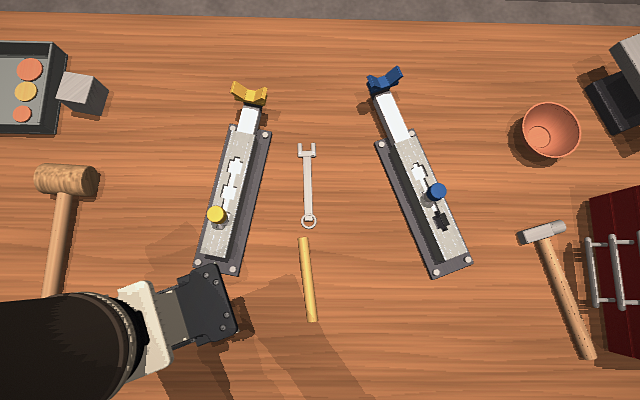

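The triangulated cap height is unchanged (0.1049 m before, 0.1049 m after), so the button is fully up. The cap moved 50.5 mm, within the play of the middle hole. In the top view the blue cap is now at (438,190), the yellow rest is still at (216,214), and the arm is touching nothing.

```bash
python3 -c "
from cell import *
print(sign_off())"
```

```text
the job is handed in; nothing more can be done
None
```

The blue stock rest is extended by one hole with its button fully up in the middle hole, the yellow rest was left at its setting, the gripper has let go, and I handed the job in at about 11 s of the 32 s allowed.

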